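# Lock a vial rack into the sampler bay

## Robot

A 6-joint arm with a two-finger parallel gripper is mounted at the origin on a cart in front of the work surface, level with it; the furniture and walls round the work are solid. World frame = base frame: x ahead of the robot, y to its left, z up, the work surface at z = 0. Lengths are in m, angles in rad, forces in N, time in s.
With the tool pointing down it reaches from about 0.35 to 0.775 m from the base axis. Payload 5.5 kg.
Tool frame: the origin (TCP) lies midway between the tips of the shut fingers; the grasp point (between the pads) lies 19 mm behind it (ctrl.grasp_offset is the distance from the TCP to the grasp point, in m); z points along the fingers, y is the line along which they close (so a half turn about z gives the same grasp; the last joint's range is limited). The gripper opens to 85 mm and grips with 20 to 120 N. Pads are 22 mm wide; open, the fingers measure 114 mm over their backs; the gripper's body (76 mm by 85 mm) begins 54 mm behind the grasp point. The pads swing forward as they close: fully open they stand 13 mm farther back than shut.
Start: joints at [1.006, 0.313, 0.046, 1.304, 0, 1.431], TCP at [0.237, 0.524, 0.231] pointing down, gripper open.
Joint ranges: [-2.76, 2.76], [-0.86, 1.69], [-1.03, 1.26], [-2.2, 2.34], [-1.47, 1.5], [-3.14, 3.14]. Speed limits (rad/s): [2.57, 2.57, 3.14, 3.14, 3.14, 3.14].

## Interface

Orientations are given as a unit quaternion [x, y, z, w].
In Python, from bench import state, viewer, ctrl gives the robot as it stands. The module is installed in compiled form; this text tells all that it offers.
- The arm moves only by the tool servo_tool, never from a script. Its argument "deltas" is a list of rows, each an object with "delta_pos": the shift along the tool's x, y, z in m, a list of three; "twist": the turn, a rotation vector about the tool's x, y, z in rad, a list of three; "grip": the closure, from 0 (fully open) to 1 (shut). A call has 1 to 8 rows; each row is the pose to reach, as a shift and turn from the pose commanded when the call began, along the tool's axes at that moment; what a row does not reach only later rows make up. A row lasts 1/10 s, in which the tool goes at most 50 mm and 8.59 degrees, less where a joint would pass 70% of its speed; a pose out of reach is approached as far as the arm can. A call with a gripper value outside its range is refused whole. The fingers move at their own pace and stop on an object; "grip_force" is the grip in N (left out, the last holds). Time passes only in rows, so rows that repeat a pose let the fingers close. It gives the time, the measured TCP pose, the force, the opening and the grip force at its end, in the units of the state.
- state(): the state, without advancing time (a new reading comes with each control period).
- viewer.camera(name): name is "side" or "top" or "wrist"; returns a dict with "pixels" (384x512x3 uint8, red, green, blue), "depth" (384x512 float32, m along the optical axis (not along the pixel's ray), 0 where there is no reading), "fx", "fy", "cx", "cy" (pixels), "extrinsics" (4x4, takes a point from world to camera coordinates). Camera axes: x right, y down, z forward; pixel columns grow to the right and rows downward; lengths in m; the calibration is good to about 2 mm. A picture is of the moment at which its call begins.
- ctrl.close_job(): hands the job in; it is judged then, once.
The state is a dict: "t": time; "q": joint angles; "joint_velocities": joint speeds; "effort": joint torques, N m; "ee_pos": TCP position; "orientation": TCP orientation; "ft_force": force on the tool from outside, world axes, zero at the start; "wrist_torque": the same for the moment, N m; "gripper_width": opening from 0.0 (shut) to 1.0 (fully open); "finger_force": force on a finger pad.
Only numpy, scipy, OpenCV 4.12 (cv2) and the standard library are available. Lean on these libraries where they do the work, as an engineer would, in place of code of your own. Each camera call takes 0.05 s, during which the arm holds its last target. There are 200 camera calls.

## Task

Get the loaded blue vial rack ready for the sampler without gripping anything: with your fingertips, nudge it into line with the sampler's aluminium bay, gently slide it in between the rails until it is fully home against the rear stop, then push the bay's bolt fully home by its round button so that the rack is locked in. Do not lift the rack, keep its vials upright in their cells, and leave everything else on the bench where it is.

Things in the scene. Friction and masses are not known exactly. Their poses are not given: they have to be found in the camera images.
- rack_bay: Sampler's rack bay: aluminium frame screwed to the bench, no floor (the rack slides on the bench); a white sampling column 200 mm tall stands behind its stop, y = 70 to 145 mm. Origin: on the bench, at the centre of the seated rack's place. +y points into the bay (the way the rack goes in), x across, z up. Outside the -x rail is the bolt's bracket, x = -81 to -48, y = -78 to -42, 28 mm high.
- bay_mouth (a point): Point on the bench midway between the near ends of the two side rails, at y = -52 mm of the bay, same axes. Rails: 14 mm high, 3 mm thick, inner faces 34.5 mm either side of the centre line (69 mm apart), running from here 112 mm into the bay. From here two lead-in plates of the same height flare out at 30 degrees to 48 mm either side, 22 mm before the mouth.
- bay_stop (a point): Point 12 mm above the bench, on the centre line, in the plane of the faces of the rear stop's two rubber bumpers (12 mm wide, 18 mm either side), at y = +54 mm of the bay; same axes. The seated rack's end touches them. The plate behind is 22 mm high.
- hood_post (a point): Axis, at bench level, of the white upright post of the fume hood, 40 mm square, that stands from floor to ceiling to the left of the bench, between it and the left side of the robot: keep the arm clear of it.
- vial_rack: Blue open vial rack, 3 x 5 cells, 65 mm wide (x), 107 mm long (y), side walls 26 mm high, end walls 23, 0.1 to 0.2 kg, loose on the bench before the bay's mouth, with four vials in it. Origin: centre of its underside. Its axes agree with the bay's when home; it starts within about 17 degrees of that, up to 35 mm off the bay's centre line and 150 to 178 mm short of home.
- bolt (a joint): Locking bolt: steel rod 7 mm thick, 18 mm above the bench, sliding along the bay's +x at y = -60 mm. 0 m = withdrawn (starts at 0 to 0.008, clear of the mouth); 0.040 = fully home: its button meets the bracket and the rod ends 6 mm short of the centre line, 2.5 mm behind a seated rack; a rack not home is in its way. Needs about 2 N, no spring, stays where it is left.
- bolt_button (a point): Centre of the outer face of the bolt's round dark steel button (18 mm wide, 8 mm thick, 18 mm above the bench), which faces the bay's -x. It moves with the bolt: 126 mm from the bay's centre line when withdrawn, 86 mm when home.
- vial_1: Glass vial with black cap, 15 mm wide, 44 tall, standing loose in a cell of the rack (3 mm above the rack's underside). Origin: centre of its underside. To stay in its cell.
- vial_3: Glass vial with white cap, 15 mm wide, 44 tall, standing loose in a cell of the rack (3 mm above the rack's underside). Origin: centre of its underside. To stay in its cell.
- vial_4: Glass vial with black cap, 15 mm wide, 44 tall, standing loose in a cell of the rack (3 mm above the rack's underside). Origin: centre of its underside. To stay in its cell.
- vial_5: Glass vial with blue cap, 15 mm wide, 44 tall, standing loose in a cell of the rack (3 mm above the rack's underside). Origin: centre of its underside. To stay in its cell.
- ferrule_jar: Small screw jar of coloured ferrules, 42 mm wide, 44 tall; a bystander. Origin: centre of its underside.
- rubber_stopper: Conical rubber stopper, 33 mm wide, 28 tall; a bystander. Origin: centre of its underside.
- marker_blue: Capped marker pen lying flat, 138 mm long, 12 thick; a bystander. Origin: centre of its underside.
- vial_9: Single capped glass vial standing on the bench outside the rack, 15 mm wide, 44 tall; a bystander. Origin: centre of its underside.
- timer: Flat lab timer, 58 x 64 x 16 mm; a bystander. Origin: centre of its underside.
- tape_roll: Roll of tape lying flat, 67 mm wide, 19 tall; a bystander. Origin: centre of its underside.

How it is judged:
By the outcome, as a careful person would: the job done as asked, in the order asked, and still so for the second after the job is handed in, with the robot touching nothing.
It also fails if it takes over 67 s, if anything falls off the work surface, if the arm or the gripper's body presses on something with over 40 N, if the wrist force passes 120 N, or if a joint passes its speed limit or range.

## Working session

There is one attempt and no reset: what is moved stays moved. The work goes in short steps, Python scripts to look and compute and a tool call to move; the robot and the scene stay as the last step left them, time stands still between calls to the robot, and variables do not carry over. Pictures are saved under pics/ and viewed, at most 10 in all, crops included, and the job is handed in when it is done.

Besides the shell and the picture viewer there is one more tool, called after "Call:" as a command line: name --argument value ..., lists and objects as JSON in quotes. servo_tool: Moves the arm, as the interface text tells. Its arguments: {"type":"object","properties":{"deltas":{"type":"array"},"grip_force":{"type":"number"}},"required":["deltas"]}

```bash
mkdir -p pics
cat > h.py <<'E'
from bench import state, viewer, ctrl
import numpy as np, cv2
def cam(n):
    c=viewer.camera(n); c['K']=np.array([[c['fx'],0,c['cx']],[0,c['fy'],c['cy']],[0,0,1]]); return c
def save(c,f): cv2.imwrite('pics/'+f,c['pixels'][:,:,::-1])
def onz(c,uv,z):
    uv=np.atleast_2d(uv).astype(float); E=c['extrinsics']; R=E[:3,:3]; t=E[:3,3]; o=-R.T@t
    d=np.c_[(uv[:,0]-c['cx'])/c['fx'],(uv[:,1]-c['cy'])/c['fy'],np.ones(len(uv))]@R
    return o+d*((z-o[2])/d[:,2])[:,None]
def cloud(c):
    h,w=c['depth'].shape; v,u=np.mgrid[:h,:w]; z=c['depth']
    P=np.stack([(u-c['cx'])/c['fx']*z,(v-c['cy'])/c['fy']*z,z],-1); E=c['extrinsics']
    return (P-E[:3,3])@E[:3,:3]
E
python3 - <<'E'
from h import *
s=state(); print(s)
for n in ['top','side']:
    c=cam(n); save(c,n+'0.png'); print(n,np.round(c['extrinsics'],3).tolist(),c['fx'],c['cx'],c['cy'])
    np.savez(n+'0.npz',**c)
E
```

```text
{'t': 0.0, 'q': array([ 1.00639942e+00,  3.13993245e-01,  4.49896255e-02,  1.30355914e+00,
       -2.85430966e-05,  1.43119369e+00]), 'joint_velocities': array([-5.58533499e-04, -1.78790121e-04,  1.04565458e-05, -5.38139852e-04,
        5.00452408e-04,  8.74650884e-04]), 'effort': array([-8.12183607e-04, -4.80624354e+01,  2.98532796e+01,  1.94638758e-02,
       -1.55298671e-04, -5.26145953e-06]), 'ee_pos': array([0.23673049, 0.52347053, 0.23041726]), 'orientation': array([ 2.10803675e-01,  9.77528020e-01, -8.33980627e-04, -2.91114310e-04]), 'ft_force': array([-0.79960964,  0.18932677, -0.12858327]), 'wrist_torque': array([-0.03855264,  0.02337834,  0.03023286]), 'finger_force': 0.0, 'gripper_width': 1.0016673027343748}
top [[0.003, -1.0, 0.0, -0.11], [-0.991, -0.003, -0.133, 0.504], [0.133, -0.0, -0.991, 1.465], [0.0, 0.0, 0.0, 1.0]] 456.64350893638874 261.39239884380663 190.28093000790517
side [[0.241, -0.97, 0.016, -0.197], [-0.753, -0.198, -0.628, 0.362], [0.613, 0.139, -0.778, 1.371], [0.0, 0.0, 0.0, 1.0]] 495.99648620387603 254.7220755413049 191.53531315495147
```

View pics/top0.png

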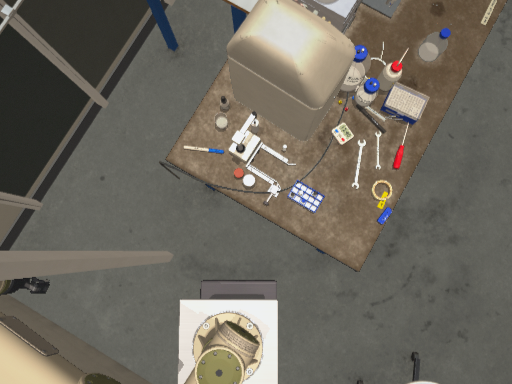

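View pics/side0.png

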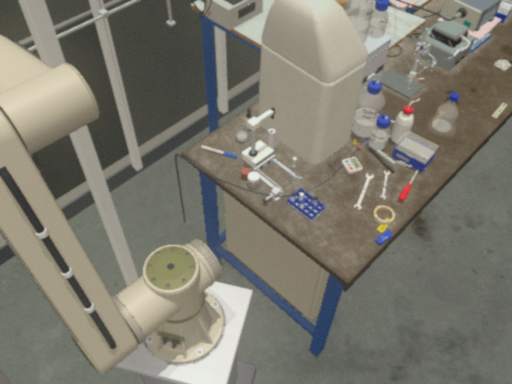

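Top: the rack is at about (307,196). The bay's rails run from (275,185) toward (250,150), with the white column at about (245,148). Zooming in.

Run:
```python
from h import *
t=dict(np.load('top0.npz')); s=dict(np.load('side0.npz'))
a=cv2.resize(t['pixels'][130:220,195:335],None,fx=5.7,fy=5.7,interpolation=cv2.INTER_CUBIC)
b=cv2.resize(s['pixels'][100:225,195:335],None,fx=4.7,fy=4.7,interpolation=cv2.INTER_CUBIC)
cv2.imwrite('pics/topc.png',a[:,:,::-1]); cv2.imwrite('pics/sidec.png',b[:,:,::-1])
for n,c,r in (('top',t,(195,335,130,225)),('side',s,(260,335,170,225))):
    hsv=cv2.cvtColor(c['pixels'],cv2.COLOR_RGB2HSV)
    m=cv2.inRange(hsv,(105,100,50),(130,255,255)); k=np.zeros_like(m);k[r[2]:r[3],r[0]:r[1]]=255
    m=cv2.morphologyEx(m&k,cv2.MORPH_CLOSE,np.ones((5,5)))
    cs,_=cv2.findContours(m,0,1)
    for q in cs:
        if cv2.contourArea(q)>60:
            bx=cv2.boxPoints(cv2.minAreaRect(q)); print(n,cv2.contourArea(q),np.round(bx,1).tolist(), np.round(onz(c,bx,0.025),3).tolist())
P=cloud(t); 
for uv in [(307,196),(265,160),(275,185),(290,163),(170,257)]: print(uv,np.round(P[uv[1],uv[0]],3), onz(t,uv,0.014).round(3))
```

```text
top 465.0 [[286.79998779296875, 196.39999389648438], [296.6000061035156, 179.5], [324.29998779296875, 195.60000610351562], [314.3999938964844, 212.5]] [[0.486, -0.192, 0.025], [0.542, -0.225, 0.025], [0.489, -0.316, 0.025], [0.433, -0.283, 0.025]]
side 450.0 [[286.3999938964844, 200.10000610351562], [297.3999938964844, 185.5], [324.6000061035156, 205.89999389648438], [313.6000061035156, 220.5]] [[0.473, -0.192, 0.025], [0.543, -0.215, 0.025], [0.481, -0.316, 0.025], [0.415, -0.292, 0.025]]
(307, 196) [ 0.49  -0.261  0.007] [[ 0.489 -0.26   0.014]]
(265, 160) [ 0.613 -0.12  -0.002] [[ 0.61  -0.12   0.014]]
(275, 185) [ 0.526 -0.154  0.006] [[ 0.525 -0.154  0.014]]
(290, 163) [ 0.603 -0.205  0.001] [[ 0.6   -0.204  0.014]]
(170, 257) [ 0.278  0.322 -0.658] [[0.287 0.189 0.014]]
```

View pics/topc.png

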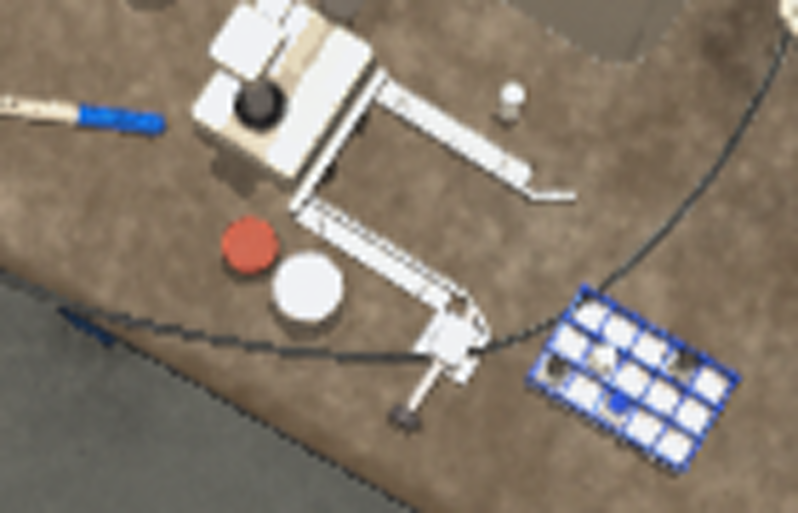

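View pics/sidec.png

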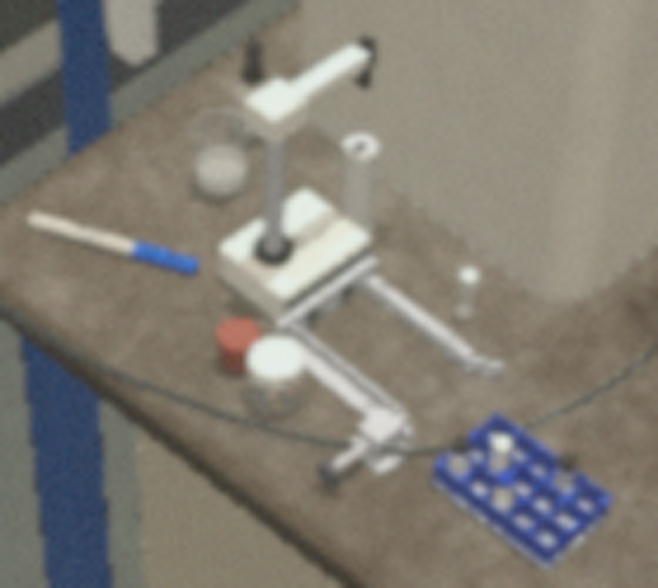

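The right rail in the top crop runs from (382,95) to (530,175), the stop plate from (382,75) to (297,208), the button is at about (403,418), and the rack corners are (585,288), (738,378), (682,472) and (530,378). Next I need the hood post and better bay numbers.

Run:
```python
from h import *
t=dict(np.load('top0.npz')); s=dict(np.load('side0.npz'))
P=cloud(t)
for n,c in (('top',t),('side',s)):
    P=cloud(c); E=c['extrinsics']; print(n,'cam at',(-E[:3,:3].T@E[:3,3]).round(3))
    # post: points left of bench, from z -0.5..1
    for lo in np.arange(-0.6,1.3,0.1):
        m=(P[...,2]>lo)&(P[...,2]<lo+.1)&(c['depth']>0)&(P[...,1]>0.0)&(P[...,1]<.8)&(P[...,0]>-.2)&(P[...,0]<.6)
        if m.sum()>15:
            q=P[m]; print(round(lo,1),m.sum(),'x',np.percentile(q[:,0],[2,50,98]).round(3),'y',np.percentile(q[:,1],[2,50,98]).round(3))
U=lambda x,y:(195+x/5.7,130+y/5.7)
V=lambda x,y:(195+x/4.7,100+y/4.7)
for nm,(x,y),z in [('rail+ far',(382,95),.014),('rail+ near',(532,178),.014),('lead+ end',(575,197),.014),('rail- far',(300,205),.014),('rail- near',(470,305),.014),('stop+',(383,73),.022),('stop-',(297,208),.022),('button',(403,418),.018),('vial9',(513,95),.044)]:
    print(nm,onz(t,U(x,y),z).round(3))
for nm,(x,y),z in [('button',(328,477),.018),('lead+ end',(503,365),.014),('rail+ near',(480,360),.014),('rail- near',(405,425),.014),('stop+',(375,263),.022),('stop-',(283,322),.022)]:
    print('side',nm,onz(s,V(x,y),z).round(3))
```

```text
top cam at [ 0.306 -0.108  1.519]
-0.6 557 x [-0.197 -0.133  0.297] y [0.027 0.68  0.795]
-0.5 245 x [-0.197 -0.127  0.306] y [0.012 0.62  0.739]
-0.4 76 x [0.257 0.282 0.306] y [0.318 0.328 0.349]
-0.3 88 x [0.256 0.283 0.306] y [0.318 0.329 0.349]
-0.2 104 x [0.257 0.281 0.306] y [0.317 0.329 0.348]
-0.1 1768 x [-0.089  0.126  0.596] y [0.004 0.114 0.334]
-0.0 2157 x [-0.075  0.1    0.594] y [0.004 0.091 0.335]
0.1 240 x [0.029 0.276 0.306] y [0.033 0.327 0.349]
0.2 571 x [-0.035  0.209  0.305] y [0.002 0.32  0.474]
0.3 1448 x [-0.022  0.058  0.301] y [0.002 0.057 0.497]
0.4 568 x [0.207 0.27  0.305] y [0.319 0.335 0.503]
0.5 527 x [0.256 0.282 0.305] y [0.319 0.33  0.349]
0.6 1194 x [0.084 0.265 0.305] y [0.149 0.326 0.35 ]
0.7 3992 x [0.093 0.126 0.292] y [0.163 0.276 0.336]
side cam at [-0.52  -0.311  1.297]
-0.6 181 x [-0.162  0.571  0.599] y [0.001 0.053 0.714]
-0.5 22 x [-0.175  0.596  0.6  ] y [0.124 0.136 0.664]
-0.4 185 x [0.25  0.266 0.599] y [0.129 0.334 0.369]
-0.3 295 x [-0.114  0.26   0.323] y [0.055 0.329 0.366]
-0.2 363 x [-0.114  0.259  0.598] y [0.018 0.328 0.367]
[... 338 characters left out ...]
0.5 3117 x [-0.188 -0.155 -0.105] y [0.107 0.138 0.194]
0.6 4227 x [-0.169 -0.111  0.282] y [0.134 0.168 0.359]
0.7 9015 x [-0.109  0.007  0.274] y [0.105 0.172 0.343]
rail+ far [[ 0.656 -0.11   0.014]]
rail+ near [[ 0.606 -0.198  0.014]]
lead+ end [[ 0.595 -0.224  0.014]]
rail- far [[ 0.589 -0.062  0.014]]
rail- near [[ 0.53  -0.162  0.014]]
stop+ [[ 0.667 -0.111  0.022]]
stop- [[ 0.586 -0.061  0.022]]
button [[ 0.463 -0.123  0.018]]
vial9 [[ 0.649 -0.186  0.044]]
side button [[ 0.455 -0.124  0.018]]
side lead+ end [[ 0.59  -0.223  0.014]]
side rail+ near [[ 0.591 -0.206  0.014]]
side rail- near [[ 0.517 -0.166  0.014]]
side stop+ [[ 0.658 -0.112  0.022]]
side stop- [[ 0.583 -0.06   0.022]]
```

The post axis is at about (0.28, 0.335), between the arm and the bench. I'll retract close to the base before swinging past it.

Call:
servo_tool --deltas '[{"delta_pos":[0,-0.05,-0.05],"twist":[0,0,0],"grip":0},{"delta_pos":[0,-0.09,-0.08],"twist":[0,0,0],"grip":0},{"delta_pos":[0,-0.13,-0.11],"twist":[0,0,0],"grip":0},{"delta_pos":[0,-0.17,-0.14],"twist":[0,0,0],"grip":0},{"delta_pos":[0,-0.21,-0.16],"twist":[0,0,0],"grip":0},{"delta_pos":[0,-0.25,-0.18],"twist":[0,0,0],"grip":0},{"delta_pos":[0,-0.29,-0.2],"twist":[0,0,0],"grip":0},{"delta_pos":[0,-0.29,-0.2],"twist":[0,0,0],"grip":0}]'

```text
t: 0.9
ee_pos: [0.1154, 0.2566, 0.4345]
orientation: [0.211, 0.977, 0.002, 0.001]
ft_force: [0.5, 0.3, -0.6]
gripper_width: 0.998
finger_force: 0.0
```

Run:
```python
from h import *
s=state(); print(s['t'],s['q'].round(3),s['ee_pos'].round(3),s['orientation'].round(3),np.hypot(*s['ee_pos'][:2]))
c=cam('top'); save(c,'top1.png'); P=cloud(c)
# arm points distance from post for z>0, excluding post column
m=(c['depth']>0)&(P[...,2]>0.05); D=np.hypot(P[...,0]-.282,P[...,1]-.336)
m2=m&(D>.045)&(D<.3)
q=P[m2]; i=np.argsort(D[m2])[:8]; print(q[i].round(3),D[m2][i].round(3))
r=np.hypot(P[...,0],P[...,1]); m3=m&(D>.06)&(r<.6)&(P[...,1]>0)
q=P[m3]; print('max r of arm',np.sort(r[m3])[-20::4].round(3), q[np.argsort(r[m3])[-5:]].round(3))
```

```text
0.9 [ 0.86  -0.238 -0.032  1.771 -0.     1.285] [0.115 0.257 0.435] [0.211 0.977 0.002 0.001] 0.2813221581885869
[[0.157 0.317 0.5  ]
 [0.156 0.316 0.495]
 [0.156 0.317 0.504]
 [0.156 0.314 0.52 ]
 [0.156 0.314 0.506]
 [0.155 0.313 0.517]
 [0.155 0.314 0.501]
 [0.156 0.31  0.505]] [0.126 0.127 0.128 0.128 0.128 0.129 0.129 0.129]
max r of arm [0.347 0.347 0.348 0.349 0.351] [[0.156 0.314 0.506]
 [0.156 0.314 0.52 ]
 [0.156 0.316 0.495]
 [0.156 0.317 0.504]
 [0.157 0.317 0.5  ]]
```

Call:
servo_tool --deltas '[{"delta_pos":[0,-0.04,0],"twist":[0,0,0],"grip":0},{"delta_pos":[-0.031,-0.043,0],"twist":[0,0,0.131],"grip":0},{"delta_pos":[-0.062,-0.049,0],"twist":[0,0,0.262],"grip":0},{"delta_pos":[-0.092,-0.059,0],"twist":[0,0,0.393],"grip":0},{"delta_pos":[-0.12,-0.073,0],"twist":[0,0,0.524],"grip":0},{"delta_pos":[-0.146,-0.091,0],"twist":[0,0,0.655],"grip":0},{"delta_pos":[-0.17,-0.111,0],"twist":[0,0,0.785],"grip":0},{"delta_pos":[-0.19,-0.135,0],"twist":[0,0,0.916],"grip":0}]'

```text
t: 1.75
ee_pos: [0.2365, 0.0572, 0.4301]
orientation: [0.623, 0.782, -0.0, -0.001]
ft_force: [1.1, -0.0, -0.5]
gripper_width: 1.0
finger_force: 0.0
```

Run:
```python
from h import *
from scipy.spatial.transform import Rotation as R
s=state(); print(s['t'],s['q'].round(3),s['ee_pos'].round(3),R.from_quat(s['orientation']).as_matrix().round(3),s['ft_force'])
```

```text
1.75 [-0.098 -0.308 -0.088  1.792  0.     1.248] [0.237 0.057 0.43 ] [[-0.223  0.975 -0.002]
 [ 0.975  0.223  0.   ]
 [ 0.001 -0.002 -1.   ]] [ 1.0866598  -0.02165779 -0.48739709]
```

Call:
servo_tool --deltas '[{"delta_pos":[-0.04,0.025,0.01],"twist":[0,0,0.1],"grip":0},{"delta_pos":[-0.08,0.055,0.02],"twist":[0,0,0.2],"grip":0},{"delta_pos":[-0.12,0.082,0.03],"twist":[0,0,0.3],"grip":0},{"delta_pos":[-0.16,0.11,0.04],"twist":[0,0,0.4],"grip":0},{"delta_pos":[-0.2,0.137,0.05],"twist":[0,0,0.5],"grip":0},{"delta_pos":[-0.24,0.165,0.06],"twist":[0,0,0.6],"grip":0},{"delta_pos":[-0.28,0.192,0.07],"twist":[0,0,0.7],"grip":0},{"delta_pos":[-0.314,0.219,0.08],"twist":[0,0,0.74],"grip":0}]'

```text
t: 2.55
ee_pos: [0.5218, -0.1995, 0.3483]
orientation: [0.864, 0.504, -0.001, -0.001]
ft_force: [-0.0, 0.4, 1.4]
gripper_width: 0.999
finger_force: 0.0
```

Run:
```python
from h import *
from scipy.spatial.transform import Rotation as R
s=state(); print(s['t'],s['q'].round(3),s['ee_pos'].round(3),R.from_quat(s['orientation']).as_matrix().round(3))
c=cam('wrist'); save(c,'w1.png'); np.savez('w1.npz',**c); E=c['extrinsics']; print(E.round(3),-E[:3,:3].T@E[:3,3])
```

```text
2.55 [-0.509  0.283  0.289  1.579  0.     1.576] [ 0.522 -0.199  0.348] [[ 0.492  0.871 -0.002]
 [ 0.871 -0.492  0.001]
 [ 0.    -0.002 -1.   ]]
[[ 0.871 -0.491 -0.003 -0.551]
 [-0.471 -0.837  0.277  0.012]
 [-0.139 -0.24  -0.961  0.515]
 [ 0.     0.     0.     1.   ]] [ 0.55726812 -0.13734917  0.49037705]
```

View pics/w1.png

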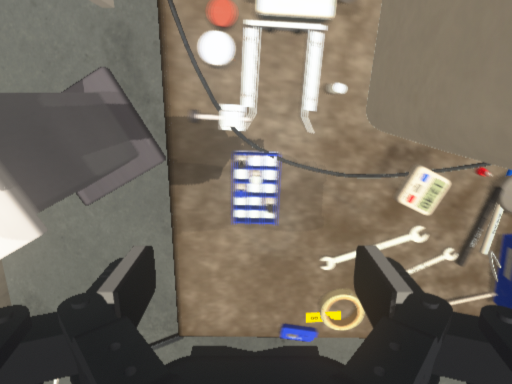

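The wrist view has up = into the bay. The rack spans about (233–280, 151–224), the rails run from (252,25) to (247,105) and from (315,28) to (308,110), and the bolt is at (195–250, 117). Now measuring them.

```bash
cat > meas.py <<'E'
from h import *
def rack(c,roi=None,z=0.024):
    hsv=cv2.cvtColor(c['pixels'],cv2.COLOR_RGB2HSV)
    m=cv2.inRange(hsv,(108,110,60),(130,255,255))
    if roi: k=np.zeros_like(m); k[roi[2]:roi[3],roi[0]:roi[1]]=255; m&=k
    m=cv2.morphologyEx(m,cv2.MORPH_CLOSE,np.ones((13,13)))
    cs,_=cv2.findContours(m,0,1); q=max(cs,key=cv2.contourArea)
    p=onz(c,q[:,0,:],z)[:,:2]; (ce,sz,an)=cv2.minAreaRect((p*1000).astype(np.float32))
    b=cv2.boxPoints((ce,sz,an)); e=[b[1]-b[0],b[2]-b[1]]; e=max(e,key=np.linalg.norm); a=np.degrees(np.arctan2(e[1],e[0]))%180
    return np.array(ce)/1000,np.array(sz),a
if __name__=='__main__':
    c=dict(np.load('w1.npz')); print(rack(c,(215,300,140,235)))
    img=c['pixels'].astype(int); hsv=cv2.cvtColor(c['pixels'],cv2.COLOR_RGB2HSV)
    w=((hsv[...,2]>185)&(hsv[...,1]<50))
    for v in range(35,135,8):
        r=np.where(w[v,180:345])[0]+180; print(v,[ (int(g[0]),int(g[-1])) for g in np.split(r,np.where(np.diff(r)>1)[0]+1) if len(g)])
    a=cv2.resize(c['pixels'][5:140,185:345],None,fx=4.4,fy=4.4,interpolation=cv2.INTER_CUBIC)
    cv2.imwrite('pics/w1c.png',a[:,:,::-1])
E
python3 meas.py
```

```text
(array([ 0.49181699, -0.25249081]), array([105.91099548,  59.74479294]), np.float32(58.51779))
35 [(201, 229), (243, 258), (260, 260), (308, 324)]
43 [(197, 234), (243, 260), (307, 323)]
51 [(198, 235), (242, 257), (259, 259), (306, 322)]
59 [(202, 231), (242, 259), (306, 321)]
67 [(242, 256), (258, 258), (305, 321)]
75 [(241, 258), (304, 320)]
83 [(241, 255), (257, 258), (304, 319), (334, 342)]
91 [(241, 257), (303, 318), (333, 344)]
99 [(240, 256), (302, 317)]
107 [(221, 246), (249, 256), (302, 316)]
115 [(196, 244), (246, 255), (301, 301), (303, 303), (305, 308)]
123 [(219, 250), (304, 310)]
131 [(307, 314)]
```

View pics/w1c.png

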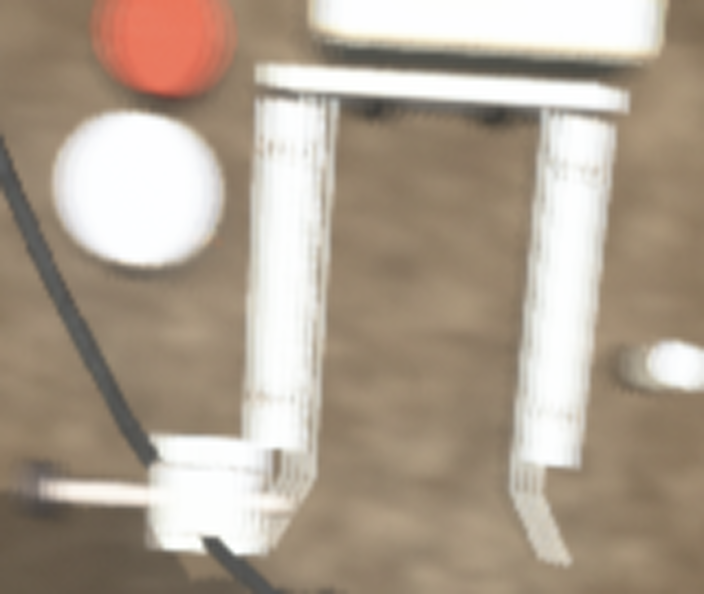

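Run:
```python
from h import *
c=dict(np.load('w1.npz'))
hsv=cv2.cvtColor(c['pixels'],cv2.COLOR_RGB2HSV)
g=c['pixels'].max(2).astype(float)
def edge(v,lo,hi,sgn):  # strongest gradient subpixel
    d=np.diff(cv2.GaussianBlur(g,(3,3),0)[v,lo:hi])*sgn; i=d.argmax()
    w=np.clip(d[max(0,i-2):i+3],0,None); return lo+.5+(np.arange(max(0,i-2),i+3)[:len(w)]@w)/w.sum()
fit={}
for n,lo,hi,s in (('R',292,314,1),('L',252,268,-1)):
    p=np.array([(edge(v,lo,hi,s),v) for v in range(36,106)])
    a=np.polyfit(p[:,1],p[:,0],1); k=abs(p[:,0]-np.polyval(a,p[:,1]))<1; a=np.polyfit(p[k,1],p[k,0],1)
    q=onz(c,[(np.polyval(a,v),v) for v in (36,105)],0.0 if n=='R' else 0.004)[:,:2]; fit[n]=q
    d=q[0]-q[1]; print(n,a,k.sum(),q.round(4).tolist(),np.degrees(np.arctan2(d[1],d[0])))
C=lambda x,y:(185+x/4.4,5+y/4.4)
dR=fit['R'][0]-fit['R'][1]; dL=fit['L'][0]-fit['L'][1]; th=np.arctan2(*(dR/np.linalg.norm(dR)+dL/np.linalg.norm(dL))[::-1])
ey=np.array([np.cos(th),np.sin(th)]); ex=np.array([ey[1],-ey[0]])
print('th',np.degrees(th),'gap',(fit['R'].mean(0)-fit['L'].mean(0))@ex)
mid=(fit['R'].mean(0)+fit['L'].mean(0))/2
# along: mouth from right rail wall near end kink, stop plate top front edge, bumpers
for n,(x,y),z in [('kinkR bottom',(512,492),0),('kinkL',(316,478),.007),('leadR end bottom',(548,562),0),('plate top front L',(258,87),.022),('plate top front R',(627,107),.022),('bumper L',(372,115),.012),('bumper R',(490,118),.012),('button',(35,485),.018),('rod',(100,492),.018),('bracket fr L',(150,548),.028),('jar',(138,188),.044)]:
    w=onz(c,C(x,y),z)[0,:2]; r=w-mid; print(n,w.round(4),'bay-lat %.1f along(mid) %.1f'%(1000*r@ex,1000*r@ey))
print('mid',mid,'ex',ex,'ey',ey)
rk=np.array([.4918,-.2525])-mid; print('rack lat,along',rk@ex*1000,rk@ey*1000)
```

```text
R [-8.66823670e-02  3.10646114e+02] 70 [[0.654, -0.1075], [0.606, -0.1833]] 57.67036701215159
L [-5.76345661e-02  2.62635488e+02] 49 [[0.5989, -0.077], [0.5508, -0.1519]] 57.26793325950984
th 57.46915013583071 gap 0.06311468050193514
kinkR bottom [ 0.5983 -0.1977] bay-lat 33.0 along(mid) -59.3
kinkL [ 0.5453 -0.1623] bay-lat -30.7 along(mid) -58.0
leadR end bottom [ 0.5983 -0.2235] bay-lat 46.8 along(mid) -81.1
plate top front L [ 0.5851 -0.0573] bay-lat -53.7 along(mid) 51.9
plate top front R [ 0.6753 -0.1143] bay-lat 53.1 along(mid) 52.4
bumper L [ 0.6113 -0.0787] bay-lat -20.1 along(mid) 47.9
bumper R [ 0.6413 -0.0966] bay-lat 14.8 along(mid) 49.0
button [ 0.4682 -0.1205] bay-lat -118.3 along(mid) -64.2
rod [ 0.4847 -0.1323] bay-lat -98.0 along(mid) -65.3
bracket fr L [ 0.4909 -0.1544] bay-lat -80.9 along(mid) -80.6
jar [ 0.5417 -0.0668] bay-lat -85.1 along(mid) 20.5
mid [ 0.60243514 -0.1299283 ] ex [ 0.84310202 -0.53775364] ey [0.53775364 0.84310202]
rack lat,along -27.36333239939727 -162.834896727187
```

Call:
servo_tool --deltas '[{"delta_pos":[-0.02,0,0.04],"twist":[0,0,0.03],"grip":0},{"delta_pos":[-0.04,0,0.08],"twist":[0,0,0.052],"grip":0},{"delta_pos":[-0.061,0,0.12],"twist":[0,0,0.052],"grip":0},{"delta_pos":[-0.061,0,0.165],"twist":[0,0,0.052],"grip":0},{"delta_pos":[-0.061,0,0.21],"twist":[0,0,0.052],"grip":0},{"delta_pos":[-0.061,0,0.228],"twist":[0,0,0.052],"grip":0},{"delta_pos":[-0.061,0,0.228],"twist":[0,0,0.052],"grip":0}]'

```text
t: 3.3
ee_pos: [0.4874, -0.2486, 0.1181]
orientation: [0.875, 0.483, -0.002, -0.004]
ft_force: [-0.6, 0.0, 0.2]
gripper_width: 0.999
finger_force: 0.0
```

Run:
```python
from h import *
from scipy.spatial.transform import Rotation as R
s=state(); M=R.from_quat(s['orientation']).as_matrix();print(s['t'],s['ee_pos'].round(4),'toolx ang',np.degrees(np.arctan2(M[1,0],M[0,0])),'tilt',M[:,2].round(4))
c=cam('wrist'); save(c,'w2.png'); np.savez('w2.npz',**c)
```

```text
3.3 [ 0.4874 -0.2486  0.1181] toolx ang 57.80886849496383 tilt [-0.0075  0.0055 -1.    ]
```

View pics/w2.png

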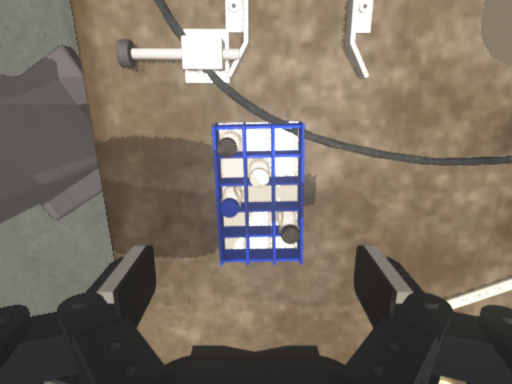

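Rack top corners are at (213,124), (304,122), (303,263) and (220,263). The right lead-in kink is at (347,42) with its tip at (366,76), the left kink is at about (246,42), and the button is at (125,53).

Run:
```python
from h import *
from meas import rack
from scipy.spatial.transform import Rotation as R
c=dict(np.load('w2.npz')); s=state(); M=R.from_quat(s['orientation']).as_matrix()
print(s['ee_pos'].round(4), M[:,2].round(4))
th=np.radians(57.5); ey=np.array([np.cos(th),np.sin(th)]); ex=np.array([ey[1],-ey[0]]); O=np.array([.5992,-.135])
bay=lambda w:np.r_[(w-O)@ex,(w-O)@ey]*1000
for n,uv,z in [('TL',(213,124),.026),('TR',(304,122),.026),('BR',(303,263),.026),('BL',(220,263),.026),('kinkR',(347,42),.0),('kinkR2',(349,42),.014),('tipR',(364,77),.014),('kinkL',(248,42),.014),('railL',(249,10),.014),('railR',(353,3),.014),('button',(120,53),.018),('rod',(160,54),.018)]:
    w=onz(c,uv,z)[0,:2]; print(n,w.round(4),bay(w).round(1))
print('tcp bay',bay(s['ee_pos'][:2]).round(1))
r=rack(c,(200,320,110,275),.025); print(r,bay(r[0]))
```

```text
[ 0.4888 -0.2496  0.1207] [-0.0041  0.0032 -1.    ]
TL [ 0.4897 -0.1895] [ -63.  -104.8]
TR [ 0.5432 -0.2215] [  -0.7 -103. ]
BR [ 0.4893 -0.3138] [   3.4 -209.9]
BL [ 0.4349 -0.28  ] [ -60.6 -210.6]
kinkR [ 0.5989 -0.1927] [ 30.8 -48.9]
kinkR2 [ 0.5961 -0.1932] [ 28.7 -50.8]
tipR [ 0.5945 -0.2186] [ 40.9 -73.1]
kinkL [ 0.5386 -0.1569] [-39.4 -51.1]
railL [ 0.5496 -0.1408] [-38.7 -31.5]
railR [ 0.6094 -0.1737] [ 29.4 -27.2]
button [ 0.4618 -0.1172] [-125.4  -58.8]
rod [ 0.4843 -0.1321] [-98.5 -59.3]
tcp bay [ -31.5 -155.9]
(array([ 0.48850565, -0.25186169]), array([107.67028809,  63.97554779]), np.float32(59.39311)) [ -30.56892888 -158.03618653]
```

Call:
servo_tool --deltas '[{"delta_pos":[0,0,0.04],"twist":[0,0,0],"grip":0},{"delta_pos":[0,0,0.08],"twist":[0,0,0],"grip":0},{"delta_pos":[0,0,0.105],"twist":[0,0,0],"grip":0},{"delta_pos":[0,0,0.118],"twist":[0,0,0],"grip":0},{"delta_pos":[0,0,0.118],"twist":[0,0,0],"grip":0},{"delta_pos":[0,0.005,0.118],"twist":[0,0,0],"grip":0}]'

```text
t: 3.95
ee_pos: [0.4951, -0.2537, 0.0067]
orientation: [0.875, 0.483, 0.0, 0.001]
ft_force: [0.5, 0.8, 0.6]
gripper_width: 1.004
finger_force: 0.0
```

Call:
servo_tool --deltas '[{"delta_pos":[0,0.004,0],"twist":[0,0,0],"grip":0},{"delta_pos":[0,0.008,0],"twist":[0,0,0],"grip":0},{"delta_pos":[0,0.012,0],"twist":[0,0,0],"grip":0},{"delta_pos":[0,0.016,0],"twist":[0,0,0],"grip":0},{"delta_pos":[0,0.02,0],"twist":[0,0,0],"grip":0},{"delta_pos":[0,0.024,0],"twist":[0,0,0],"grip":0},{"delta_pos":[0,0.027,0],"twist":[0,0,0],"grip":0},{"delta_pos":[0,0.027,0],"twist":[0,0,0],"grip":0}]'

```text
t: 4.75
ee_pos: [0.5179, -0.2682, 0.0053]
orientation: [0.875, 0.483, 0.0, 0.0]
ft_force: [-1.2, -0.3, 0.4]
gripper_width: 1.002
finger_force: 0.0
```

```bash
cat > chk.py <<'E'
from h import *
from meas import rack
import sys
from scipy.spatial.transform import Rotation as R
c=cam('wrist'); s=state(); M=R.from_quat(s['orientation']).as_matrix(); save(c,sys.argv[1]+'.png'); np.savez(sys.argv[1]+'.npz',**c)
print(s['t'],s['ee_pos'].round(4), M[:,2].round(4),'yaw',np.degrees(np.arctan2(M[1,0],M[0,0])).round(2),s['ft_force'].round(2))
th=np.radians(57.5); ey=np.array([np.cos(th),np.sin(th)]); ex=np.array([ey[1],-ey[0]]); O=np.array([.5992,-.135])
bay=lambda w:(np.r_[(w-O)@ex,(w-O)@ey]*1000).round(1)
print('tcp bay',bay(s['ee_pos'][:2]))
r=rack(c,None,.025); print(r,bay(r[0]))
E
python3 chk.py w3
```

```text
4.8 [ 0.5177 -0.2681  0.0053] [ 1.e-03 -5.e-04 -1.e+00] yaw 57.8 [-0.21 -0.08 -0.71]
tcp bay [   2.8 -156.1]
(array([ 0.51013895, -0.25783945]), array([97.56113434, 66.33417511]), np.float32(57.73497)) [  -9.1 -151.5]
```

View pics/w3.png

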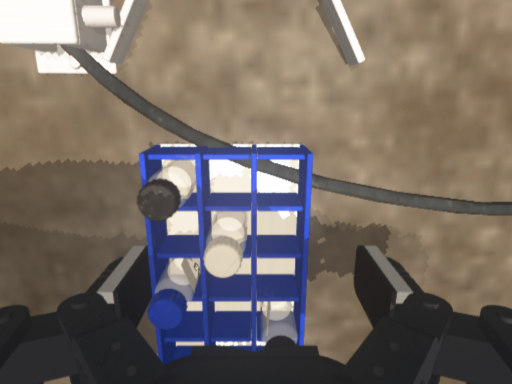

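The front top corners of the rack are at (141,153) and (311,148). The right lead tip is at about (350,63), and the left lead's inner edge runs from (143,5) to (118,38). The left pad is touching the rack side.

Run:
```python
from h import *
c=dict(np.load('w3.npz'))
th=np.radians(57.5); ey=np.array([np.cos(th),np.sin(th)]); ex=np.array([ey[1],-ey[0]]); O=np.array([.5992,-.135])
bay=lambda w:(np.r_[(w-O)@ex,(w-O)@ey]*1000).round(1)
for n,uv,z in [('FL',(140,155),.026),('FR',(311,150),.026),('L back',(157,330),.026),('R back',(303,330),.026),('tipR',(350,62),.014),('tipR bottom',(347,62),.0),('leadR',(322,4),.014),('leadL top',(147,2),.014),('leadL',(128,38),.014)]:
    w=onz(c,uv,z)[0,:2]; print(n,bay(w))
```

```text
FL [ -39.1 -106.4]
FR [  23.1 -104.2]
L back [ -38.6 -181.7]
R back [  23.7 -181.4]
tipR [ 37.9 -73.2]
tipR bottom [ 40.4 -72. ]
leadR [ 26.3 -53.9]
leadL top [-35.9 -53.6]
leadL [-43.8 -65.4]
```

Call:
servo_tool --deltas '[{"delta_pos":[0,0.0015,0],"twist":[0,0,0],"grip":0},{"delta_pos":[0,0.003,0],"twist":[0,0,0],"grip":0},{"delta_pos":[0,0.003,0],"twist":[0,0,0],"grip":0},{"delta_pos":[0,-0.002,-0.001],"twist":[0,0,0],"grip":0},{"delta_pos":[0,-0.007,-0.003],"twist":[0,0,0],"grip":0},{"delta_pos":[-0.02,-0.007,-0.003],"twist":[0,0,0],"grip":0},{"delta_pos":[-0.05,-0.007,-0.003],"twist":[0,0,0],"grip":0},{"delta_pos":[-0.08,-0.007,-0.003],"twist":[0,0,0],"grip":0}]'

```text
t: 5.6
ee_pos: [0.4682, -0.3319, 0.0087]
orientation: [0.875, 0.484, 0.0, 0.0]
ft_force: [0.3, 0.4, 0.1]
gripper_width: 0.998
finger_force: 0.0
```

Call:
servo_tool --deltas '[{"delta_pos":[0,0,0],"twist":[0,0,0],"grip":0.7},{"delta_pos":[0,0,0],"twist":[0,0,0],"grip":0.7},{"delta_pos":[0,0,0],"twist":[0,0,0],"grip":0.7},{"delta_pos":[0,0,0],"twist":[0,0,0],"grip":0.7},{"delta_pos":[0,0,0],"twist":[0,0,0],"grip":0.7}]'

```text
t: 6.1
ee_pos: [0.4689, -0.3309, 0.0083]
orientation: [0.875, 0.484, 0.0, -0.0]
ft_force: [0.2, 0.1, 0.5]
gripper_width: 0.297
finger_force: 0.0
```

```bash
python3 chk.py w4
```

```text
6.15 [ 0.4689 -0.3309  0.0083] [ 0.e+00  2.e-04 -1.e+00] yaw 57.87 [ 0.55  0.03 -0.07]
tcp bay [  -4.6 -235.3]
(array([ 0.50141336, -0.27776617]), array([78.33679199, 64.21594238]), np.float32(57.87749)) [  -5.8 -172.9]
```

View pics/w4.png

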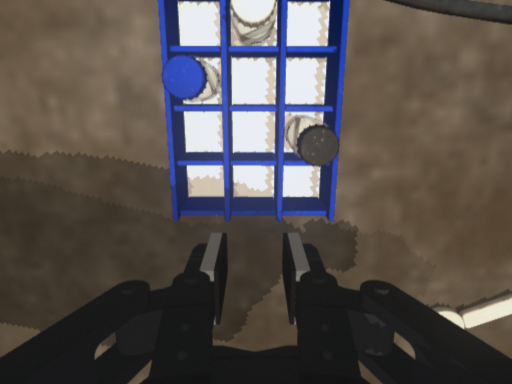

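Call:
servo_tool --deltas '[{"delta_pos":[0.004,0,0],"twist":[0,0,0],"grip":0.7},{"delta_pos":[0.008,0,0],"twist":[0,0,0],"grip":0.7},{"delta_pos":[0.011,0,0],"twist":[0,0,0],"grip":0.7},{"delta_pos":[0.014,0,0],"twist":[0,0,0],"grip":0.7},{"delta_pos":[0.018,0,0],"twist":[0,0,0],"grip":0.7},{"delta_pos":[0.023,0,0],"twist":[0,0,0],"grip":0.7},{"delta_pos":[0.028,0,0],"twist":[0,0,0],"grip":0.7},{"delta_pos":[0.033,0,0],"twist":[0,0,0],"grip":0.7}]'

```text
t: 6.95
ee_pos: [0.4863, -0.3033, 0.0082]
orientation: [0.875, 0.483, -0.0, -0.0]
ft_force: [-0.4, -0.7, 0.2]
gripper_width: 0.301
finger_force: 0.4
```

Call:
servo_tool --deltas '[{"delta_pos":[0.005,0,0],"twist":[0,0,0],"grip":0.7},{"delta_pos":[0.01,0,0],"twist":[0,0,0],"grip":0.7},{"delta_pos":[0.015,0,0],"twist":[0,0,0],"grip":0.7},{"delta_pos":[0.02,0,0],"twist":[0,0,0],"grip":0.7},{"delta_pos":[0.025,0,0],"twist":[0,0,0],"grip":0.7},{"delta_pos":[0.03,0,0],"twist":[0,0,0],"grip":0.7},{"delta_pos":[0.034,0,0],"twist":[0,0,0],"grip":0.7},{"delta_pos":[0.034,0,0],"twist":[0,0,0],"grip":0.7}]'

```text
t: 7.75
ee_pos: [0.5046, -0.2743, 0.0083]
orientation: [0.875, 0.484, 0.0, -0.0]
ft_force: [0.4, 0.2, -1.1]
gripper_width: 0.302
finger_force: 0.0
```

```bash
python3 chk.py w5
```

```text
7.8 [ 0.5045 -0.2746  0.0083] [ 3.e-04  3.e-04 -1.e+00] yaw 57.84 [ 0.29 -0.04 -0.54]
tcp bay [  -4.9 -168.6]
(array([ 0.533789  , -0.22610077]), array([90.11382294, 64.28659058]), np.float32(57.849678)) [  -6.2 -112. ]
```

View pics/w5.png

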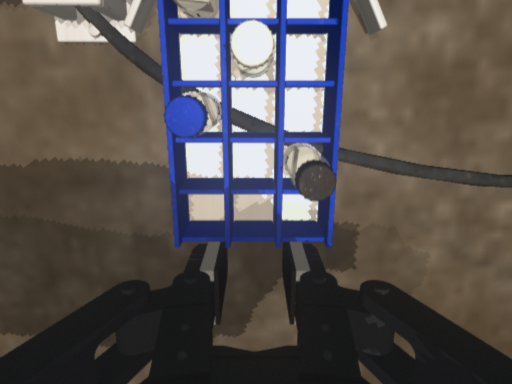

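The rack is pushed squarely by both fingers, its front is between the lead-ins, and the vials are upright. I've used all ten views, so from here I go by numbers.

Call:
servo_tool --deltas '[{"delta_pos":[0.004,0,0],"twist":[0,0,0],"grip":0.7},{"delta_pos":[0.008,0,0],"twist":[0,0,0],"grip":0.7},{"delta_pos":[0.012,0,0],"twist":[0,0,0],"grip":0.7},{"delta_pos":[0.016,0,0],"twist":[0,0,0],"grip":0.7},{"delta_pos":[0.02,0,0],"twist":[0,0,0],"grip":0.7},{"delta_pos":[0.024,0,0],"twist":[0,0,0],"grip":0.7},{"delta_pos":[0.028,0,0],"twist":[0,0,0],"grip":0.7},{"delta_pos":[0.032,0,0],"twist":[0,0,0],"grip":0.7}]'

```text
t: 8.6
ee_pos: [0.5215, -0.2476, 0.0083]
orientation: [0.875, 0.483, 0.0, 0.0]
ft_force: [-0.1, -2.3, 0.7]
gripper_width: 0.302
finger_force: 0.8
```

Call:
servo_tool --deltas '[{"delta_pos":[0.004,0,0],"twist":[0,0,0],"grip":0.7},{"delta_pos":[0.008,0,0],"twist":[0,0,0],"grip":0.7},{"delta_pos":[0.012,0,0],"twist":[0,0,0],"grip":0.7},{"delta_pos":[0.016,0,0],"twist":[0,0,0],"grip":0.7},{"delta_pos":[0.02,0,0],"twist":[0,0,0],"grip":0.7},{"delta_pos":[0.023,0,0],"twist":[0,0,0],"grip":0.7},{"delta_pos":[0.023,0,0],"twist":[0,0,0],"grip":0.7}]'

```text
t: 9.3
ee_pos: [0.5339, -0.2278, 0.0082]
orientation: [0.875, 0.484, 0.0, -0.0]
ft_force: [-0.1, -0.0, 0.1]
gripper_width: 0.297
finger_force: 0.0
```

```bash
python3 chk.py w6
```

```text
9.35 [ 0.5337 -0.2278  0.0081] [ 2.e-04  1.e-03 -1.e+00] yaw 57.83 [-0.99  0.26 -0.43]
tcp bay [  -5.4 -113.4]
(array([ 0.56293591, -0.1797075 ]), array([90.54136658, 64.17641449]), np.float32(57.801983)) [ -6.6 -57.2]
```

Call:
servo_tool --deltas '[{"delta_pos":[0.004,0,0],"twist":[0,0,0],"grip":0.7},{"delta_pos":[0.008,0,0],"twist":[0,0,0],"grip":0.7},{"delta_pos":[0.012,0,0],"twist":[0,0,0],"grip":0.7},{"delta_pos":[0.016,0,0],"twist":[0,0,0],"grip":0.7},{"delta_pos":[0.02,0,0],"twist":[0,0,0],"grip":0.7},{"delta_pos":[0.024,0,0],"twist":[0,0,0],"grip":0.7},{"delta_pos":[0.028,0,0],"twist":[0,0,0],"grip":0.7},{"delta_pos":[0.031,0,0],"twist":[0,0,0],"grip":0.7}]'

```text
t: 10.15
ee_pos: [0.5503, -0.2018, 0.0083]
orientation: [0.875, 0.483, 0.0, -0.0]
ft_force: [-0.5, 0.1, -1.7]
gripper_width: 0.299
finger_force: 0.4
```

Call:
servo_tool --deltas '[{"delta_pos":[0.002,0,0],"twist":[0,0,0],"grip":0.7},{"delta_pos":[0.004,0,0],"twist":[0,0,0],"grip":0.7},{"delta_pos":[0.006,0,0],"twist":[0,0,0],"grip":0.7},{"delta_pos":[0.008,0,0],"twist":[0,0,0],"grip":0.7},{"delta_pos":[0.01,0,0],"twist":[0,0,0],"grip":0.7},{"delta_pos":[0.01,0,0],"twist":[0,0,0],"grip":0.7}]'

```text
t: 10.75
ee_pos: [0.5556, -0.1935, 0.0083]
orientation: [0.875, 0.483, 0.0, -0.0]
ft_force: [-0.6, -0.2, 0.5]
gripper_width: 0.302
finger_force: 0.0
```

```bash
python3 chk.py w7
```

```text
10.8 [ 0.5556 -0.1935  0.0084] [ 4.e-04  3.e-04 -1.e+00] yaw 57.81 [-0.79  0.3  -0.26]
tcp bay [ -5.3 -72.8]
(array([ 0.58484326, -0.14551167]), array([90.57221985, 64.07284546]), np.float32(57.8217)) [ -6.5 -16.6]
```

Call:
servo_tool --deltas '[{"delta_pos":[0.0015,0,0],"twist":[0,0,0],"grip":0.7},{"delta_pos":[0.003,0,0],"twist":[0,0,0],"grip":0.7},{"delta_pos":[0.004,0,0],"twist":[0,0,0],"grip":0.7},{"delta_pos":[0.005,0,0],"twist":[0,0,0],"grip":0.7},{"delta_pos":[0.006,0,0],"twist":[0,0,0],"grip":0.7}]'

```text
t: 11.3
ee_pos: [0.5587, -0.1887, 0.0084]
orientation: [0.875, 0.483, 0.0, 0.0]
ft_force: [-0.7, -1.1, 1.5]
gripper_width: 0.298
finger_force: 0.8
```

Call:
servo_tool --deltas '[{"delta_pos":[0.001,0,0],"twist":[0,0,0],"grip":0.7},{"delta_pos":[0.002,0,0],"twist":[0,0,0],"grip":0.7},{"delta_pos":[0.002,0,0],"twist":[0,0,0],"grip":0.7}]'

```text
t: 11.6
ee_pos: [0.5598, -0.1869, 0.0083]
orientation: [0.875, 0.483, 0.0, 0.0]
ft_force: [-0.8, -1.5, 1.4]
gripper_width: 0.299
finger_force: 0.7
```

Call:
servo_tool --deltas '[{"delta_pos":[0.001,0,0],"twist":[0,0,0],"grip":0.7},{"delta_pos":[0.002,0,0],"twist":[0,0,0],"grip":0.7},{"delta_pos":[0.002,0,0],"twist":[0,0,0],"grip":0.7}]'

```text
t: 11.9
ee_pos: [0.5609, -0.1852, 0.0084]
orientation: [0.875, 0.483, 0.0, 0.0]
ft_force: [-1.1, -1.3, 1.8]
gripper_width: 0.303
finger_force: 0.8
```

```bash
python3 chk.py w8
```

```text
11.95 [ 0.5609 -0.1852  0.0084] [ 3.e-04  1.e-04 -1.e+00] yaw 57.8 [-0.8  -1.53  0.77]
tcp bay [ -5.4 -63. ]
(array([ 0.59002228, -0.13722385]), array([90.58132172, 64.06768799]), np.float32(57.811382)) [-6.5 -6.8]
```

Call:
servo_tool --deltas '[{"delta_pos":[0.001,0,0],"twist":[0,0,0],"grip":0.7},{"delta_pos":[0.002,0,0],"twist":[0,0,0],"grip":0.7},{"delta_pos":[0.002,0,0],"twist":[0,0,0],"grip":0.7}]'

```text
t: 12.25
ee_pos: [0.5614, -0.1844, 0.0084]
orientation: [0.876, 0.483, -0.001, 0.001]
ft_force: [-3.0, -4.2, 2.6]
gripper_width: 0.3
finger_force: 2.8
```

Call:
servo_tool --deltas '[{"delta_pos":[0.001,0,0],"twist":[0,0,0],"grip":0.7},{"delta_pos":[0.0015,0,0],"twist":[0,0,0],"grip":0.7},{"delta_pos":[0.0015,0,0],"twist":[0,0,0],"grip":0.7}]'

```text
t: 12.55
ee_pos: [0.5614, -0.1843, 0.0084]
orientation: [0.876, 0.483, -0.002, 0.001]
ft_force: [-6.3, -9.1, 2.3]
gripper_width: 0.303
finger_force: 5.1
```

```bash
python3 chk.py w9
python3 - <<'E'
from h import *
# top view: rack vs stop plate
c=cam('top'); np.savez('top9.npz',**c)
c=dict(np.load('w9.npz')); g=c['pixels']; 
hsv=cv2.cvtColor(g,cv2.COLOR_RGB2HSV)
print([int(v) for v in np.where((hsv[:40,254,0]>105)&(hsv[:40,254,0]<130)&(hsv[:40,254,1]>110))[0]])
print(g[0:40:3,240].tolist())
E
```

```text
12.6 [ 0.5614 -0.1844  0.0084] [-0.0025 -0.0039 -1.    ] yaw 57.71 [-5.17 -9.16  2.98]
tcp bay [ -5.4 -61.9]
(array([ 0.59053467, -0.13630029]), array([90.50559998, 64.13336945]), np.float32(57.77809)) [-6.6 -5.8]
[20, 21]
[[235, 239, 245], [235, 239, 245], [235, 239, 245], [235, 239, 245], [235, 239, 245], [235, 239, 245], [213, 220, 231], [71, 93, 207], [98, 106, 183], [231, 233, 223], [235, 239, 239], [235, 239, 240], [235, 239, 240], [235, 239, 240]]
```

The rack is hard against the stop: 11 N with the TCP no longer moving, at the expected depth. Backing off, rising and shutting the fingers.

Call:
servo_tool --deltas '[{"delta_pos":[-0.004,0,0],"twist":[0,0,0],"grip":0.7},{"delta_pos":[-0.012,0,0],"twist":[0,0,0],"grip":0.7},{"delta_pos":[-0.03,0,0],"twist":[0,0,0],"grip":0.7},{"delta_pos":[-0.045,0,-0.03],"twist":[0,0,0],"grip":0.7},{"delta_pos":[-0.05,0,-0.07],"twist":[0,0,0],"grip":0.9},{"delta_pos":[-0.05,-0.03,-0.11],"twist":[0,0,0],"grip":1},{"delta_pos":[-0.05,-0.06,-0.12],"twist":[0,0,0],"grip":1},{"delta_pos":[-0.05,-0.06,-0.12],"twist":[0,0,0],"grip":1}]'

```text
t: 13.45
ee_pos: [0.4833, -0.1911, 0.1304]
orientation: [0.875, 0.484, 0.001, 0.0]
ft_force: [0.1, -0.1, -0.1]
gripper_width: -0.002
finger_force: 0.0
```

```bash
python3 chk.py w10
python3 - <<'E'
from h import *
c=dict(np.load('w10.npz'))
th=np.radians(57.5); ey=np.array([np.cos(th),np.sin(th)]); ex=np.array([ey[1],-ey[0]]); O=np.array([.5992,-.135])
bay=lambda w:np.stack([(w-O)@ex,(w-O)@ey],-1)*1000
P=cloud(c); B=bay(P[...,:2]); ok=c['depth']>0
hsv=cv2.cvtColor(c['pixels'],cv2.COLOR_RGB2HSV)
# button: dark, z .01-.03, around (-120,-60)
m=ok&(B[...,0]>-140)&(B[...,0]<-90)&(abs(B[...,1]+60)<25)&(P[...,2]>.008)&(P[...,2]<.04)
d=m&(hsv[...,2]<110)
for n,k in (('all',m),('dark',d)):
    if k.sum(): q=np.c_[B[k],P[k][:,2]*1000]; print(n,k.sum(),np.percentile(q,[2,50,98],axis=0).round(1).tolist())
# rack blue + stop plate heights
bl=cv2.inRange(hsv,(108,110,60),(130,255,255))>0
k=bl&ok&(P[...,2]>.015)&(P[...,2]<.035); print('rack',np.percentile(B[k],[1,99],axis=0).round(1).tolist())
k=ok&(P[...,2]>.018)&(P[...,2]<.026)&(B[...,1]>40)&(B[...,1]<75)&(abs(B[...,0])<60)&~bl
print('plate',k.sum(),np.percentile(B[k],[2,50,98],axis=0).round(1).tolist() if k.sum() else '')
E
```

```text
13.5 [ 0.4846 -0.1919  0.1294] [ 0.0017  0.     -1.    ] yaw 57.83 [-0.34 -0.75 -0.42]
tcp bay [ -66.1 -109.6]
(array([ 0.58516101, -0.14366446]), array([72.62356567, 65.33216095]), np.float32(57.851448)) [ -7.2 -14.9]
all 680 [[-125.0, -66.4, 16.1], [-115.2, -58.5, 21.0], [-91.1, -51.3, 26.9]]
dark 295 [[-125.0, -67.3, 13.5], [-120.5, -58.3, 24.3], [-117.4, -50.7, 27.0]]
rack [[-38.6, -50.0], [25.0, 21.3]]
plate 0
```

Call:
servo_tool --deltas '[{"delta_pos":[0.02,-0.04,0],"twist":[0,0,0],"grip":1},{"delta_pos":[0.04,-0.075,0],"twist":[0,0,0],"grip":1},{"delta_pos":[0.051,-0.09,0.02],"twist":[0,0,0],"grip":1},{"delta_pos":[0.051,-0.09,0.06],"twist":[0,0,0],"grip":1},{"delta_pos":[0.051,-0.09,0.095],"twist":[0,0,0],"grip":1},{"delta_pos":[0.051,-0.09,0.118],"twist":[0,0,0],"grip":1},{"delta_pos":[0.051,-0.09,0.118],"twist":[0,0,0],"grip":1}]'

```text
t: 14.2
ee_pos: [0.4336, -0.1002, 0.0068]
orientation: [0.875, 0.483, -0.002, -0.003]
ft_force: [0.4, 1.3, 0.9]
gripper_width: 0.001
finger_force: 0.0
```

```bash
python3 chk.py w11
python3 - <<'E'
from h import *
c=dict(np.load('w11.npz'))
th=np.radians(57.5); ey=np.array([np.cos(th),np.sin(th)]); ex=np.array([ey[1],-ey[0]]); O=np.array([.5992,-.135])
P=cloud(c); w=P[...,:2]-O; B=np.stack([w@ex,w@ey],-1)*1000
m=(c['depth']>0)&(P[...,2]>.005)&(P[...,2]<.035)&(B[...,0]<-85)&(B[...,0]>-180)&(abs(B[...,1]+60)<25)
q=np.c_[B[m],P[m][:,2]*1000]
for lo in range(-180,-85,5):
    k=(q[:,0]>=lo)&(q[:,0]<lo+5)
    if k.sum()>5: print(lo,k.sum(),np.percentile(q[k],[5,95],axis=0).round(1).tolist())
E
```

```text
14.25 [ 0.4349 -0.1009  0.0085] [-0.004   0.0022 -1.    ] yaw 57.81 [-0.6   0.65  1.12]
tcp bay [-156.9  -59.5]
(array([ 0.52051428, -0.05207504]), array([4.62657213, 4.08371687]), np.float32(70.79728)) [-110.9   27.7]
-175 105 [[-171.8, -52.2, 16.6], [-170.2, -51.2, 33.8]]
-170 283 [[-169.8, -52.1, 14.7], [-165.6, -51.1, 34.2]]
-165 313 [[-164.7, -48.1, 11.8], [-160.3, -47.1, 33.9]]
-160 324 [[-159.8, -48.1, 11.8], [-155.3, -47.1, 34.2]]
-155 285 [[-154.8, -51.8, 12.7], [-150.3, -47.1, 34.2]]
-150 296 [[-149.7, -51.9, 15.0], [-145.3, -51.1, 34.2]]
-145 16 [[-145.0, -52.2, 17.8], [-144.6, -51.1, 32.6]]
-130 280 [[-125.8, -64.5, 11.6], [-125.1, -51.6, 25.6]]
-125 450 [[-124.8, -60.6, 16.9], [-120.3, -50.4, 26.8]]
-120 236 [[-119.9, -61.7, 17.6], [-115.3, -50.6, 26.5]]
-115 188 [[-114.8, -61.3, 17.5], [-110.3, -55.5, 21.4]]
-110 205 [[-109.8, -61.5, 17.1], [-105.3, -55.6, 21.4]]
-105 197 [[-104.8, -61.5, 16.9], [-100.1, -55.7, 21.5]]
-100 218 [[-99.7, -61.5, 5.9], [-95.2, -36.4, 21.5]]
-95 364 [[-94.6, -60.8, 5.3], [-90.3, -36.1, 21.3]]
-90 389 [[-89.8, -60.7, 5.3], [-85.3, -40.6, 21.0]]
```

Call:
servo_tool --deltas '[{"delta_pos":[0,0.005,0],"twist":[0,0,0],"grip":1},{"delta_pos":[0,0.01,0],"twist":[0,0,0],"grip":1},{"delta_pos":[0,0.015,0],"twist":[0,0,0],"grip":1},{"delta_pos":[0,0.018,0],"twist":[0,0,0],"grip":1},{"delta_pos":[0,0.021,0],"twist":[0,0,0],"grip":1},{"delta_pos":[0,0.025,0],"twist":[0,0,0],"grip":1},{"delta_pos":[0,0.029,0],"twist":[0,0,0],"grip":1},{"delta_pos":[0,0.033,0],"twist":[0,0,0],"grip":1}]'

```text
t: 15.05
ee_pos: [0.4642, -0.1192, 0.0103]
orientation: [0.875, 0.483, -0.0, -0.0]
ft_force: [-3.0, 0.3, 1.9]
gripper_width: -0.001
finger_force: 0.8
```

Call:
servo_tool --deltas '[{"delta_pos":[0,0.003,0],"twist":[0,0,0],"grip":1},{"delta_pos":[0,0.006,0],"twist":[0,0,0],"grip":1},{"delta_pos":[0,0.009,0],"twist":[0,0,0],"grip":1},{"delta_pos":[0,0.012,0],"twist":[0,0,0],"grip":1},{"delta_pos":[0,0.014,0],"twist":[0,0,0],"grip":1},{"delta_pos":[0,0.014,0],"twist":[0,0,0],"grip":1}]'

```text
t: 15.65
ee_pos: [0.4764, -0.1269, 0.0103]
orientation: [0.875, 0.483, 0.0, 0.0]
ft_force: [-0.0, -0.4, -0.5]
gripper_width: -0.001
finger_force: 0.0
```

```bash
python3 chk.py w12
```

```text
15.7 [ 0.4765 -0.1268  0.0103] [ 8.e-04 -1.e-04 -1.e+00] yaw 57.8 [ 0.91  0.5  -0.23]
tcp bay [-107.9  -59. ]
(array([ 0.56926062, -0.12141795]), array([98.93169403, 41.41191483]), np.float32(69.714584)) [-32.5  -4.6]
```

Call:
servo_tool --deltas '[{"delta_pos":[0,0.001,0],"twist":[0,0,0],"grip":1},{"delta_pos":[0,0.002,0],"twist":[0,0,0],"grip":1},{"delta_pos":[0,0.002,0],"twist":[0,0,0],"grip":1}]'

```text
t: 16.0
ee_pos: [0.4777, -0.1276, 0.0103]
orientation: [0.875, 0.483, 0.0, -0.0]
ft_force: [-0.3, 1.0, 1.2]
gripper_width: -0.002
finger_force: 0.5
```

Call:
servo_tool --deltas '[{"delta_pos":[0,0.001,0],"twist":[0,0,0],"grip":1},{"delta_pos":[0,0.002,0],"twist":[0,0,0],"grip":1},{"delta_pos":[0,0.002,0],"twist":[0,0,0],"grip":1}]'

```text
t: 16.3
ee_pos: [0.479, -0.1284, 0.0102]
orientation: [0.875, 0.483, -0.0, -0.0]
ft_force: [-3.1, 1.7, 2.0]
gripper_width: 0.001
finger_force: 1.3
```

Call:
servo_tool --deltas '[{"delta_pos":[0,0.001,0],"twist":[0,0,0],"grip":1},{"delta_pos":[0,0.0015,0],"twist":[0,0,0],"grip":1},{"delta_pos":[0,0.0015,0],"twist":[0,0,0],"grip":1}]'

```text
t: 16.6
ee_pos: [0.4791, -0.1285, 0.0101]
orientation: [0.875, 0.483, -0.001, -0.001]
ft_force: [-5.3, 3.9, 5.0]
gripper_width: -0.004
finger_force: 3.2
```

Call:
servo_tool --deltas '[{"delta_pos":[0,0.001,0],"twist":[0,0,0],"grip":1},{"delta_pos":[0,0.0015,0],"twist":[0,0,0],"grip":1},{"delta_pos":[0,0.0015,0],"twist":[0,0,0],"grip":1}]'

```text
t: 16.9
ee_pos: [0.4791, -0.1286, 0.0099]
orientation: [0.875, 0.483, -0.001, -0.002]
ft_force: [-8.3, 4.9, 7.9]
gripper_width: -0.001
finger_force: 4.9
```

Call:
servo_tool --deltas '[{"delta_pos":[0,-0.003,0],"twist":[0,0,0],"grip":1},{"delta_pos":[0,-0.012,0],"twist":[0,0,0],"grip":1},{"delta_pos":[0,-0.03,0],"twist":[0,0,0],"grip":1},{"delta_pos":[0,-0.035,-0.04],"twist":[0,0,0],"grip":1},{"delta_pos":[-0.03,-0.02,-0.08],"twist":[0,0,0],"grip":1},{"delta_pos":[-0.06,0.01,-0.12],"twist":[0,0,0],"grip":1},{"delta_pos":[-0.08,0.03,-0.15],"twist":[0,0,0],"grip":1},{"delta_pos":[-0.08,0.03,-0.15],"twist":[0,0,0],"grip":1}]'

```text
t: 17.7
ee_pos: [0.469, -0.2199, 0.1658]
orientation: [0.876, 0.482, 0.003, 0.006]
ft_force: [0.7, -0.3, -0.0]
gripper_width: -0.0
finger_force: 0.0
```

```bash
python3 chk.py w13
python3 - <<'E'
from h import *
c=dict(np.load('w13.npz'))
th=np.radians(57.8); ey=np.array([np.cos(th),np.sin(th)]); ex=np.array([ey[1],-ey[0]]); O=np.array([.5992,-.135])
P=cloud(c); w=P[...,:2]-O; B=np.stack([w@ex,w@ey],-1)*1000; ok=c['depth']>0
hsv=cv2.cvtColor(c['pixels'],cv2.COLOR_RGB2HSV)
m=ok&(P[...,2]>.008)&(P[...,2]<.035)&(B[...,0]<-70)&(B[...,0]>-140)&(abs(B[...,1]+60)<14)&(hsv[...,2]<120)
q=np.c_[B[m],P[m][:,2]*1000]; print('button',m.sum(),np.percentile(q,[2,50,98],axis=0).round(1).tolist())
bl=cv2.inRange(hsv,(108,110,60),(130,255,255))>0
k=bl&ok&(P[...,2]>.015)&(P[...,2]<.035); print('rack',np.percentile(B[k],[1,99],axis=0).round(1).tolist(), 'img rows',np.where(k)[0].min())
# rod inside mouth
r=ok&(P[...,2]>.012)&(P[...,2]<.026)&(B[...,0]>-50)&(B[...,0]<30)&(B[...,1]<-52)&(B[...,1]>-68)&~bl
print('rod',r.sum(),np.percentile(B[r],[2,98],axis=0).round(1).tolist() if r.sum() else '')
# vial caps
v=ok&(P[...,2]>.036)&(P[...,2]<.055)&(abs(B[...,0]+6)<33)&(abs(B[...,1])<56)
n,l,st,ce=cv2.connectedComponentsWithStats(v.astype(np.uint8))
for i in range(1,n):
    if st[i,4]>60: print('cap',st[i,4],np.median(B[l==i],axis=0).round(1),np.median(P[l==i][:,2]).round(4))
E
```

```text
17.75 [ 0.4671 -0.2174  0.1632] [ 0.0066 -0.0047 -1.    ] yaw 57.63 [-0.77  0.47 -0.51]
tcp bay [ -67.1 -140.5]
(array([ 0.57781873, -0.15359982]), array([49.08668137, 64.17093658]), np.float32(147.7837)) [ -8.  -27.2]
button 46 [[-91.6, -67.3, 19.0], [-88.3, -65.0, 22.6], [-85.1, -50.3, 25.2]]
rack [[-38.6, -50.4], [23.6, -2.4]] img rows 0
rod 455 [[-49.5, -64.2], [-12.4, -53.2]]
cap 336 [ 12.8 -19.6] 0.0462
```

Call:
servo_tool --deltas '[{"delta_pos":[0,0.02,-0.04],"twist":[0,0,0],"grip":1},{"delta_pos":[0,0.04,-0.08],"twist":[0,0,0],"grip":1},{"delta_pos":[0,0.06,-0.12],"twist":[0,0,0],"grip":1},{"delta_pos":[0.02,0.06,-0.15],"twist":[0,0,0],"grip":1},{"delta_pos":[0.03,0.06,-0.15],"twist":[0,0,0],"grip":1},{"delta_pos":[0.03,0.06,-0.15],"twist":[0,0,0],"grip":1}]'

```text
t: 18.35
ee_pos: [0.5318, -0.2189, 0.3093]
orientation: [0.875, 0.484, -0.0, -0.0]
ft_force: [0.1, 0.0, -0.4]
gripper_width: 0.002
finger_force: 0.0
```

```bash
python3 chk.py w14
python3 - <<'E'
from h import *
c=dict(np.load('w14.npz'))
th=np.radians(57.8); ey=np.array([np.cos(th),np.sin(th)]); ex=np.array([ey[1],-ey[0]]); O=np.array([.5992,-.135])
P=cloud(c); w=P[...,:2]-O; B=np.stack([w@ex,w@ey],-1)*1000; ok=c['depth']>0
v=ok&(P[...,2]>.036)&(P[...,2]<.055)&(abs(B[...,0]+6)<33)&(abs(B[...,1])<56)
n,l,st,ce=cv2.connectedComponentsWithStats(v.astype(np.uint8))
for i in range(1,n):
    if st[i,4]>20: print('cap',st[i,4],np.median(B[l==i],axis=0).round(1),np.median(P[l==i][:,2]).round(4))
p=ok&(P[...,2]>.016)&(P[...,2]<.027)&(B[...,1]>53)&(B[...,1]<75)&(abs(B[...,0]+6)<50); print('plate',p.sum(),np.percentile(B[p],[2,98],axis=0).round(1).tolist() if p.sum() else '')
E
```

```text
18.4 [ 0.531  -0.2192  0.3084] [-0.0024  0.0013 -1.    ] yaw 57.91 [ 0.4   0.06 -0.16]
tcp bay [ -12.3 -107.7]
(array([ 0.59443005, -0.12984334]), array([106.68482971,  63.77871704]), np.float32(57.672207)) [-6.8  1.8]
cap 133 [-26.8  41.7] 0.0466
cap 120 [-7.  21.5] 0.0467
cap 111 [-27.1   0.7] 0.0463
cap 105 [ 13.8 -19.2] 0.0464
plate 682 [[-52.8, 53.4], [41.6, 64.3]]
```

All four caps stand at 47 mm, the rack is home, and the bolt rod ends about 6 mm short of the centre line. Handing in.

```bash
python3 -c "
from bench import ctrl; print(ctrl.close_job())"
```

```text
the job is handed in; nothing more can be done
None
```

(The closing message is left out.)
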